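# Fit the clamp key and close the came clamp

## Task

Pick up the loose clamp key, set it upright over the spindle of the came clamp and turn it gently until its slot drops over the spindle's flat-sided tang and it sits fully home on the flange. Then turn key and spindle clockwise (seen from above) until the clamp is closed against its stop, without forcing anything, leave the key standing there and let go. Do not disturb the other things on the bench.

Things in the scene. Friction and masses are not known exactly. Their poses are not given: they have to be found in the camera images.
- clamp_key: loose aluminium clamp key, about 200 g, standing upright on the bench. Origin: centre of its underside, z up. Square hub 44 x 44 mm, 32 mm high. Underside: an open slot 10 mm wide, 9 mm deep, right across the hub along its x. Above the slot a round blind bore on the z axis, 10.5 mm wide, from 9 to 28 mm above the origin. A half turn makes no difference.
- key_grip (a point): middle of the key's flat grip bar, on its axis, 52 mm above its underside. The bar stands on the hub from 32 to 68 mm above the underside, is 40 mm long along the key's x (parallel to the slot) and 16 mm thick along its y: grip it across the 16 mm
- clamp: came clamp fixed to the bench. Origin: on the spindle's axis at bench level, z up. Dark steel base plate 98 x 150 x 10 mm, fence along its far (+x) edge, a strip of lead came against the fence, parallel to the clamp's y. The spindle has a cam lobe 13 to 22 mm above the bench. More than 50 N between key or hand and the clamp counts as forcing; press lightly, about 5 N.
- seat (a point): point on the spindle's axis at the top of its round flange (48 mm wide), 25 mm above the bench: the key's origin comes here when the key is fully home; axes as the clamp's. A key that is not lined up rests on the tang 8 mm higher; a seated key has about 0.05 rad of play on the tang
- tang_top (a point): on the spindle's axis at the top of the tang, 33 mm above the bench; does NOT turn with the spindle (axes as the clamp's). The tang is 40 mm long, 8.4 mm thick, 8 mm high. At the start the spindle stands open: the tang is 0.45 to 1.35 rad anticlockwise (from above) of the clamp's y axis, exact angle not measured; cam lobe at right angles to it
- pilot_tip (a point): top of the spindle's round pilot pin, 51 mm above the bench; pin 9 mm wide, last 4 mm tapered to 4 mm. The spindle turns stiffly (about 0.2 Nm) and stays where left; it closes clockwise from above up to a hard stop. There the tang, and the grip bar of a seated key, are parallel to the clamp's y and the lobe points along its +x to the came
- flux_bottle: bystander: cream bottle with a nozzle cap, 48 mm wide, 103 mm high, standing; origin at the centre of its underside
- solder_spool: bystander: spool of solder, 55 mm wide, 40 mm high, standing; origin at the centre of its underside
- glass_cutter: bystander: brass pencil-shaped glass cutter, 136 mm long (its y), 13 mm thick, lying; origin at mid length on its underside
- marker: bystander: marker pen, 124 mm long (its y), 14 mm thick, lying; origin at mid length on its underside
Not all that is in view belongs to the job. What is shaped like the clamp_key but blue is not meant.

How it is judged (in metres and radians):
On the way:
1. the key is fully home on the spindle while the clamp is still open (z of clamp_key in the frame of seat below 0.003 m and horizontal distance between clamp_key and seat below 0.003 m and angle between clamp_key's own z axis and vertical below 0.08 rad and angle between the x axis of clamp_key and the y axis of clamp, either way round above 0.25 rad), for 0.1 s.
At the end, for the whole second after the job is handed in: The key stands released, upright (within 0.06 rad) and at rest on the spindle, its origin within 3 mm of the spindle's axis and no more than 2.5 mm above the flange, with its grip bar within 0.12 rad of parallel to the clamp's y axis (clamp closed) (z of clamp_key in the frame of seat below 0.0025 m and horizontal distance between clamp_key and seat below 0.003 m and angle between clamp_key's own z axis and vertical below 0.06 rad and angle between the x axis of clamp_key and the y axis of clamp, either way round below 0.12 rad and linear speed of clamp_key below 0.01 m/s); the robot touches nothing.
It fails at once if the clamp is pushed with more than 50 N (contact force between any of clamp_key, the arm, the fingers and clamp above 50 N).
It fails at once if a bystander is moved more than 25 mm (distance of any of flux_bottle, solder_spool, glass_cutter, marker from where it was at the start of the episode above 0.025 m).
It also fails if it takes over 64 s, if anything falls off the work surface, if the arm or the gripper's body presses on something with over 40 N, if the wrist force passes 120 N, or if a joint passes its speed limit or range.

## Robot

A 7-joint arm with a two-finger parallel gripper is mounted at the origin on a cart in front of the work surface, level with it; the furniture and walls round the work are solid. World frame = base frame: x ahead of the robot, y to its left, z up, the work surface at z = 0. Lengths are in mm, angles in rad, forces in N, time in s.
With the tool pointing down it reaches from about 400 to 850 mm from the base axis. Payload 10.4 kg.
Tool frame: the origin (TCP) lies between the finger pads; the fingertips stand 8 mm ahead of it and the grasp point (between the pads) lies 11 mm behind it; z points along the fingers, y is the direction in which the jaws open and shut (so a half turn about z gives the same grasp; the last joint's range is limited). The gripper opens to 85 mm and grips with 20 to 120 N. Pads are 22 mm wide; open, the fingers measure 114 mm over their backs; the gripper's body (76 mm by 85 mm) begins 54 mm behind the grasp point. The pads swing forward as they close: fully open they stand 13 mm farther back than shut.
Start: joints at [-0.023, 0.332, -0.065, 1.46, 0.022, 1.35, -0.088], TCP at [625.02, 0.018, 239.338] pointing down, gripper open.
Joint ranges: [-2.6, 2.6], [-0.5, 2.12], [-1.47, 1.34], [0.16, 2.42], [-1.27, 4.41], [0.06, 2.06], [-2.6, 2.6]. Speed limits (rad/s): [2.22, 2.22, 2.79, 2.79, 3.14, 3.14, 3.14].

## Interface

Orientations are given as a unit quaternion [x, y, z, w].
In Python, from rig import read_state, get_image, finish_job gives the robot as it stands. The module is installed in compiled form; this text tells all that it offers.
- The arm moves only by the tool step_arm, never from a script. Its argument "motion" is a list of rows, each an object with "xyz": the shift along the world's x, y, z normalised to -1 to 1, where 1 is 1 m, a list of three; "turn": the turn about the world's z normalised to -1 to 1, where 1 is 10 degrees. In form: [{"xyz": [x, y, z], "turn": turn}, ...]. A call has 1 to 12 rows; each row shifts and turns the commanded pose from where the row before left it; what a row does not reach is not made up. A row lasts 1/8 s, in which the tool goes at most 62.5 mm and 10.7 degrees, less where a joint would pass 70% of its speed; a pose out of reach is approached as far as the arm can. A call with a number of a shift or a turn outside -1 to 1 is refused whole. A call with a gripper value outside its range is refused whole. "hand" is the finger opening in mm, from 0 to 85.4, set as the call begins (left out, the last holds). The fingers move at their own pace and stop on an object; the grip force is fixed at half the most. Time passes only in rows, so rows that do not move let the fingers close. It gives the time, the measured TCP pose, the force and the opening at its end, in the units of the state.
- read_state(): the state, without advancing time (a new reading comes with each control period).
- get_image(name): name is "scene" or "side" or "wrist"; returns a dict with "image" (400x640x3 uint8, red, green, blue), "intrinsics" (3x3 intrinsics, pixels), "T" (4x4, takes a point from camera to world coordinates). Camera axes: x right, y up, looking along -z (the intrinsics and any distortion apply to the point x, -y, -z); pixel columns grow to the right and rows downward; lengths in mm; the calibration is good to about 2 mm. A picture is of the moment at which its call begins. There is no depth.
- finish_job(): hands the job in, once; it reports no verdict.
The state is a dict: "t": time; "joint_positions": joint angles; "joint_vel": joint speeds; "joint_torque": joint torques, N m; "tool_pos": TCP position; "orientation": TCP orientation; "force": force on the tool from outside, world axes, zero at the start; "moment": the same for the moment, N m; "grip_width": finger opening in mm.
Only numpy, scipy, OpenCV 4.12 (cv2) and the standard library are available. Lean on these libraries where they do the work, as an engineer would, in place of code of your own. Each camera call takes 0.05 s, during which the arm holds its last target. There are 200 camera calls.

## Working session

There is one attempt and no reset: what is moved stays moved. The work goes in short steps, Python scripts to look and compute and a tool call to move; the robot and the scene stay as the last step left them, time stands still between calls to the robot, and variables do not carry over. Pictures are saved under pics/ and viewed, about 8 in all and at most 12, crops included, and the job is handed in when it is done.

Besides the shell and the picture viewer there is one more tool, called as name(argument=value, ...), one argument or row to a line, values as JSON. step_arm: Moves the arm, as the interface text tells. Scaled input: -1 to 1 covers 1 m each way for a shift and 10 degrees each way for a turn. Its arguments: {"type":"object","properties":{"motion":{"type":"array"},"hand":{"type":"number"}},"required":["motion"]}

```bash
mkdir -p pics; cat > h.py <<'E'
import numpy as np, cv2
from rig import read_state, get_image
def shot(n,f):
    d=get_image(n); cv2.imwrite(f'pics/{f}.png',d['image'][:,:,::-1]); np.savez(f'pics/{f}.npz',**{k:np.array(v) for k,v in d.items()}); return d
def ray(d,uv):
    K=np.array(d['intrinsics']);T=np.array(d['T']);p=np.linalg.inv(K)@[uv[0],uv[1],1]
    return T[:3,3],T[:3,:3]@[p[0],-p[1],-p[2]]
def onz(d,uv,z):
    o,r=ray(d,uv); return o+r*(z-o[2])/r[2]
def proj(d,P):
    K=np.array(d['intrinsics']);T=np.array(d['T']);q=T[:3,:3].T@(np.array(P)-T[:3,3]);q=K@[q[0],-q[1],-q[2]];return q[:2]/q[2]
E
python3 - <<'E'
from h import *
a=[shot(n,n+'0') for n in('scene','side','wrist')]
for d in a: print({k:np.round(v,3).tolist() for k,v in d.items() if k!='image'},d.keys())
print(read_state())
E
```

```text
{'intrinsics': [[399.697, 0.0, 318.781], [0.0, 399.697, 199.896], [0.0, 0.0, 1.0]], 'T': [[-0.904, 0.312, -0.293, 293.341], [-0.428, -0.665, 0.612, 508.021], [-0.003, 0.678, 0.735, 768.364], [0.0, 0.0, 0.0, 1.0]]} dict_keys(['image', 'intrinsics', 'T'])
{'intrinsics': [[414.857, 0.0, 321.486], [0.0, 414.857, 197.174], [0.0, 0.0, 1.0]], 'T': [[-0.917, 0.152, -0.37, 161.482], [-0.4, -0.338, 0.852, 877.546], [0.004, 0.929, 0.37, 466.761], [0.0, 0.0, 0.0, 1.0]]} dict_keys(['image', 'intrinsics', 'T'])
{'intrinsics': [[311.391, 0.0, 320.453], [0.0, 311.391, 195.999], [0.0, 0.0, 1.0]], 'T': [[1.0, -0.001, 0.001, 625.123], [0.001, 0.946, 0.324, 82.934], [-0.001, -0.324, 0.946, 374.458], [0.0, 0.0, 0.0, 1.0]]} dict_keys(['image', 'intrinsics', 'T'])
{'t': 0.15, 'joint_positions': array([-0.02256435,  0.33273719, -0.06473611,  1.4607262 ,  0.021632  ,
        1.34992123, -0.08852425]), 'joint_vel': array([ 0.0018954 , -0.00205207,  0.00186737, -0.00154354, -0.00065531,
       -0.00110659,  0.00083572]), 'joint_torque': array([ 1.13752249e-03, -6.25829744e+01,  4.95374459e-02, -3.91853535e+01,
        1.63436425e-02,  7.44175835e-03, -2.63868424e-05]), 'tool_pos': array([ 6.24726274e+02, -1.08779952e-02,  2.38702849e+02]), 'orientation': array([ 7.07107483e-01,  7.07105867e-01, -4.09992449e-04, -3.63005093e-04]), 'force': array([-0.82149392, -0.40425075, -0.30919504]), 'moment': array([ 0.04709312, -0.00458358, -0.04374374]), 'grip_width': 85.14811781803623}
```

View pics/scene0.png

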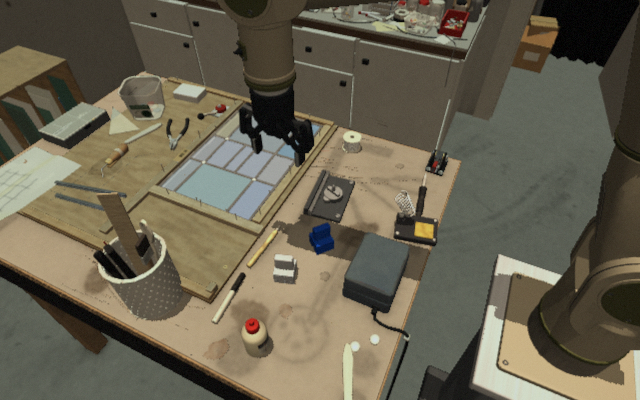

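View pics/wrist0.png

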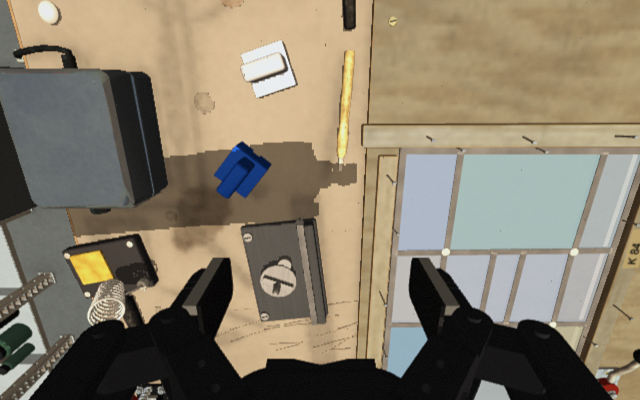

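The wrist view shows the aluminium key at about (268,67), the blue decoy at (242,170) and the clamp with its spindle at (279,280). In the scene view these are (285,267), (321,238) and (331,195). Two other whitish things, the cream bottle at scene (254,340) and the spool at (352,142), are not key-shaped. I choose the aluminium one and check it in a close crop.

```bash
python3 - <<'E'
from h import *
d=dict(np.load('pics/wrist0.npz')); im=d['image'][:,:,::-1]
a=cv2.resize(im[30:110,225:315],None,fx=6,fy=6,interpolation=2)[:,:400]
a=cv2.resize(im[32:104,230:305],(400,384),interpolation=2); b=cv2.resize(im[212:330,235:333],(400,482),interpolation=2)
c=np.zeros((482,800,3),np.uint8); c[:384,:400]=a; c[:,400:]=b; cv2.imwrite('pics/crop0.png',c)
# key blob bright grey
hsv=cv2.cvtColor(im,cv2.COLOR_BGR2HSV)
m=((hsv[...,1]<40)&(hsv[...,2]>140)).astype(np.uint8); 
for y0,y1,x0,x1,z in((32,104,230,305,0),(250,310,255,300,25)):
    mm=np.zeros_like(m);mm[y0:y1,x0:x1]=m[y0:y1,x0:x1]
    cs=max(cv2.findContours(mm,0,1)[0],key=cv2.contourArea);print(cv2.minAreaRect(cs),cv2.contourArea(cs))
for uv,z in(((268,67),68),((268,67),0),((279,280),30)): print(uv,z,onz(d,uv,z).round(1))
E
```

```text
((266.2500305175781, 69.25), (47.43416213989258, 46.48548126220703), 71.56504821777344) 1689.0
((269.0, 284.0), (0.0, 0.0), 0.0) 0.0
(268, 67) 68 [576.9 102.2  68. ]
(268, 67) 0 [566.2 106.4   0. ]
(279, 280) 30 [ 571.4 -149.5   30. ]
```

View pics/crop0.png

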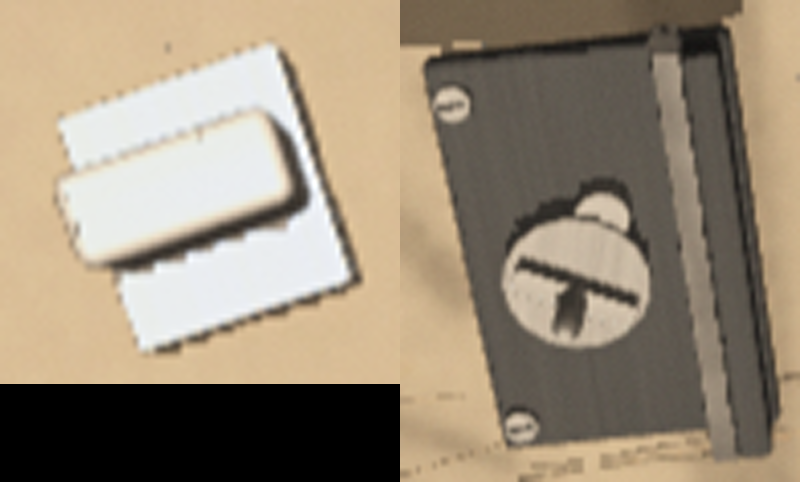

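The crop confirms it: the aluminium key's bar points about 17° anticlockwise of image x. The clamp shows the flange disc, tang line, dark pilot pin and lobe at the upper right. Next I compute poses from these pixels.

```bash
python3 - <<'E'
from h import *
d=dict(np.load('pics/wrist0.npz'))
k=lambda x,y:(230+x*75/400-.4,32+y*72/384-.4)
c=lambda x,y:(235+(x-400)*98/400-.4,212+y*118/482-.4)
def line(a,b,z):
    p,q=onz(d,a,z),onz(d,b,z);v=q-p;return ((p+q)/2).round(1),np.hypot(*v[:2]).round(1),np.degrees(np.arctan2(v[1],v[0])).round(1)
H=np.array([onz(d,k(*p),32) for p in((60,121),(274,42),(357,284),(144,352))]);print('hub',H.mean(0).round(1))
print(line(k(60,121),k(274,42),32),line(k(144,352),k(357,284),32))
print('bar',line(k(57,180),k(262,108),68),line(k(90,267),k(297,203),68))
print('bar ctr',onz(d,k(178,188),68))
print('plate left',line(c(508,445),c(428,60),10))
print('came/lead',line(c(725,455),c(662,50),20))
print('flange',onz(d,c(576,283),25),line(c(502,283),c(650,283),25))
for z in(25,33): print('tang',z,line(c(517,260),c(638,302),z))
print('pin',onz(d,c(570,325),51))
E
```

```text
hub [571.9 102.   32. ]
(array([565., 123.,  32.]), np.float64(43.1), np.float64(18.2)) (array([578.8,  81. ,  32. ]), np.float64(44.1), np.float64(16.7))
bar (array([569.5, 109.2,  68. ]), np.float64(37.2), np.float64(17.6)) (array([574.4,  94.8,  68. ]), np.float64(37.7), np.float64(15.9))
bar ctr [572.31840217 102.29674869  68.        ]
plate left (array([ 531.7, -156.9,   10. ]), np.float64(148.6), np.float64(96.2))
came/lead (array([ 607. , -150.6,   20. ]), np.float64(152.3), np.float64(96.9))
flange [ 568.91070921 -154.22554132   25.        ] (array([ 568.9, -154.2,   25. ]), np.float64(47.5), np.float64(0.1))
tang 25 (array([ 569.5, -153.5,   25. ]), np.float64(41.2), np.float64(-22.3))
tang 33 (array([ 570.8, -148.1,   33. ]), np.float64(40.2), np.float64(-22.3))
pin [ 570.64736144 -151.28860033   51.        ]
```

step_arm(
  motion=[
    {"xyz":[-0.0048,0.0093,-0.008],"turn":1},
    {"xyz":[-0.0048,0.0093,-0.008],"turn":1},
    {"xyz":[-0.0048,0.0093,-0.008],"turn":1},
    {"xyz":[-0.0048,0.0093,-0.008],"turn":1},
    {"xyz":[-0.0048,0.0093,-0.008],"turn":1},
    {"xyz":[-0.0048,0.0093,-0.008],"turn":1},
    {"xyz":[-0.0048,0.0093,-0.008],"turn":1},
    {"xyz":[-0.0048,0.0093,-0.008],"turn":1},
    {"xyz":[-0.0048,0.0093,-0.008],"turn":1},
    {"xyz":[-0.0048,0.0093,-0.008],"turn":1},
    {"xyz":[-0.0048,0.0093,-0.008],"turn":0.7},
    {"xyz":[0,0,0],"turn":0},
  ],
  hand=70,
)

```text
t: 1.65
tool_pos: [571.5, 102.9, 150.7]
orientation: [-0.148, 0.989, 0.0, -0.001]
force: [0.4, -0.6, 0.2]
grip_width: 70.0
```

```bash
python3 - <<'E'
from h import *
d=shot('wrist','w1'); print(read_state()['tool_pos'], [proj(d,(572,102,z)).round() for z in(0,32,68)])
E
```

```text
[572.0405259  102.20687604 151.1244204 ] [array([320., 182.]), array([320., 192.]), array([320., 207.])]
```

View pics/w1.png

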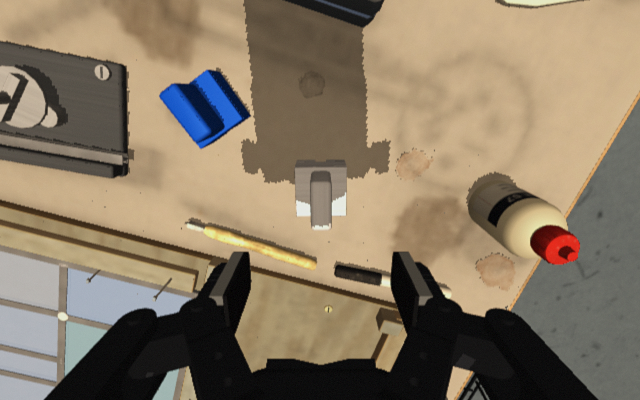

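The picture shows the key dead ahead, its bar at columns 310–331 and rows 172–229, lined up between the open pads, with the marker and cutter clear.

```bash
python3 - <<'E'
from h import *
d=dict(np.load('pics/w1.npz'));im=d['image'];u=np.array([np.cos(np.radians(17)),np.sin(np.radians(17))])
print(im[150:236:3,320].sum(1)//3)
for s in(-20,20): print([proj(d,(*(np.array([572,102])+s*u),z)).round(1) for z in(32,68)])
for s in(-22,22): print('hub',[proj(d,(*(np.array([572,102])+s*u),z)).round(1) for z in(0,32)])
E
```

```text
[ 95  96  96  96  80  75 137  84  76  79  80 130 136 136 136 136 136 137
 138 136 137 137 136 137 135 138 228 177 176]
[array([319.9, 169.8]), array([319.8, 181.7])]
[array([319.8, 214. ]), array([319.8, 231.6])]
hub [array([319.9, 159.4]), array([319.9, 167.4])]
hub [array([319.9, 203.6]), array([319.8, 216.1])]
```

step_arm(
  motion=[
    {"xyz":[0,0,-0.03],"turn":0},
    {"xyz":[0,0,-0.03],"turn":0},
    {"xyz":[0,0,-0.025],"turn":0},
    {"xyz":[0,0,-0.015],"turn":0},
    {"xyz":[0,0,-0.007],"turn":0},
    {"xyz":[0,0,0],"turn":0},
  ],
)

```text
t: 2.45
tool_pos: [572.5, 102.2, 44.6]
orientation: [-0.147, 0.989, 0.0, 0.0]
force: [-0.1, 0.3, 0.1]
grip_width: 69.7
```

step_arm(
  motion=[
    {"xyz":[0,0,0],"turn":0},
    {"xyz":[0,0,0],"turn":0},
    {"xyz":[0,0,0],"turn":0},
    {"xyz":[0,0,0],"turn":0},
    {"xyz":[0,0,0],"turn":0},
    {"xyz":[0,0,0],"turn":0},
  ],
  hand=5,
)

```text
t: 3.2
tool_pos: [572.5, 102.5, 44.7]
orientation: [-0.148, 0.989, 0.0, 0.0]
force: [-0.5, 0.9, 4.6]
grip_width: 15.4
```

step_arm(
  motion=[
    {"xyz":[0,0,0.02],"turn":0},
    {"xyz":[0,0,0.04],"turn":0},
    {"xyz":[0,0,0.035],"turn":0},
    {"xyz":[0.008,-0.035,0],"turn":-0.5},
    {"xyz":[0.008,-0.036,0],"turn":-0.5},
    {"xyz":[0.008,-0.036,0],"turn":-0.5},
    {"xyz":[0.008,-0.036,0],"turn":-0.5},
    {"xyz":[0.008,-0.036,0],"turn":-0.5},
    {"xyz":[0.008,-0.036,0],"turn":-0.5},
    {"xyz":[0.008,-0.036,0],"turn":-0.5},
    {"xyz":[0.006,-0.032,0],"turn":-0.43},
    {"xyz":[0,0,0],"turn":0},
  ],
)

```text
t: 4.7
tool_pos: [633.9, -185.8, 138.8]
orientation: [0.197, 0.98, -0.001, -0.0]
force: [-0.4, -0.2, -2.1]
grip_width: 15.2
```

```bash
python3 - <<'E'
from h import *
d=shot('wrist','w2'); print(read_state()['tool_pos'],read_state()['orientation'],read_state()['force'], d['T'].round(2).tolist(), [proj(d,(569.5,-153,z)).round() for z in(25,33,51)])
E
```

```text
[ 634.10362634 -183.14646691  138.83212618] [ 1.95504740e-01  9.80702693e-01 -1.91701640e-04 -2.97992720e-04] [ 0.7552961   0.68550961 -1.9475421 ] [[0.39, -0.87, -0.3, 557.33], [0.92, 0.36, 0.13, -153.79], [-0.0, -0.32, 0.95, 274.67], [0.0, 0.0, 0.0, 1.0]] [array([328., 104.]), array([328., 105.]), array([329., 106.])]
```

View pics/w2.png

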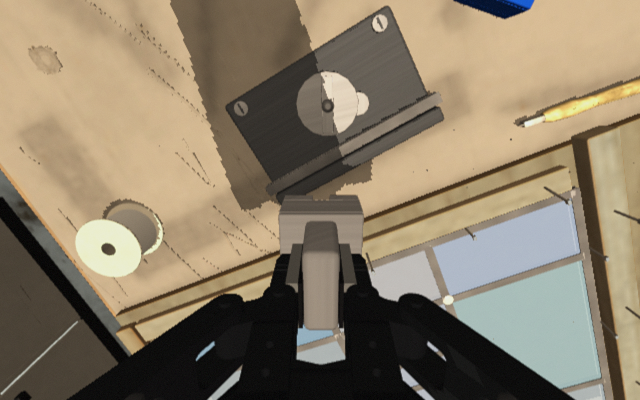

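The picture shows the clamp nearly straight below the camera with the pin top at about (328,105). The key is held straight, its hub spanning columns 279–363 at rows 196–215. I zoom in once for exact pixels.

```bash
python3 - <<'E'
from h import *
d=dict(np.load('pics/w2.npz'));im=d['image'][:,:,::-1]
a=cv2.resize(im[65:145,285:375],(450,400),interpolation=2);a=cv2.convertScaleAbs(a,alpha=1.2)
b=cv2.resize(im[185:255,270:375],(350,233),interpolation=2)
c=np.zeros((400,800,3),np.uint8);c[:,:450]=a;c[:233,450:]=b;cv2.imwrite('pics/crop2.png',c)
E
```

```text
(no output)
```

View pics/crop2.png

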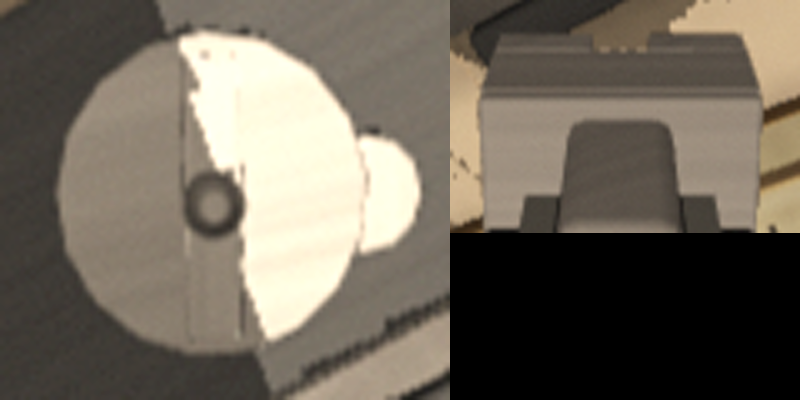

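The crop shows the flange at x 58–363 and y 30–352, the pin at (213,205) and the tang edges at x≈187 and 242, almost parallel to the image columns. The hub's top front edge runs (483,97)–(760,97), its bottom front edge (500,35)–(740,35), with the slot at 592–650.

```bash
python3 - <<'E'
from h import *
d=dict(np.load('pics/w2.npz'))
c=lambda x,y:(285+x/5-.4,65+y/5-.4)
k=lambda x,y:(270+(x-450)*.3-.4,185+y*.3-.4)
def ang(a,b):v=b-a;return np.degrees(np.arctan2(v[1],v[0])).round(2)
print('flange',onz(d,c(210.5,191),25).round(1),'pin',onz(d,c(213,205),51).round(1))
print('tang',ang(onz(d,c(187.5,345),33),onz(d,c(185,60),33)),ang(onz(d,c(243,335),33),onz(d,c(239.5,165),33)), 'mid',onz(d,c(214,200),33).round(1))
t=np.array([634,-183.3]); o=138.8-44.7
q=read_state()['orientation'];th=np.arctan2(q[1]**2-q[0]**2,2*q[0]*q[1])+np.pi/2;print('tool bar angle',np.degrees(th))
u=np.array([np.cos(th),np.sin(th)]);n=np.array([-u[1],u[0]])
for a,b,z in((k(483,97),k(760,97),o+32),(k(500,35),k(740,35),o),(k(592,46),k(650,46),o)):
    p,r=onz(d,a,z)[:2],onz(d,b,z)[:2];m=(p+r)/2-t;print(z,'along',m@u,'across',m@n,'len',np.hypot(*(p-r)),'ang',ang(p,r)+90)
E
```

```text
flange [ 567.9 -153.6   25. ] pin [ 568.7 -154.    51. ]
tang 157.89 159.24 mid [ 569.  -153.6   33. ]
tool bar angle 157.4515774094105
126.10000000000001 along 21.66357927069127 across 2.328189966420968 len 42.738282525939965 ang 157.32999999999998
94.10000000000001 along 20.91698453903162 across 2.612379156457507 len 44.08623106753174 ang 157.32
94.10000000000001 along 18.775254250151736 across 2.4288444052592175 len 10.692869055952084 ang 157.32
```

step_arm(
  motion=[
    {"xyz":[-0.0165,0.0073,0],"turn":0.08},
    {"xyz":[-0.0165,0.0073,0],"turn":0},
    {"xyz":[-0.0165,0.0073,0],"turn":0},
    {"xyz":[-0.016,0.0073,-0.01],"turn":0},
    {"xyz":[0,0,-0.015],"turn":0},
    {"xyz":[0,0,-0.009],"turn":0},
    {"xyz":[0,0,0],"turn":0},
    {"xyz":[0,0,0],"turn":0},
    {"xyz":[0,0,0],"turn":0},
  ],
)

```text
t: 5.88
tool_pos: [569.2, -151.6, 105.7]
orientation: [0.187, 0.982, 0.0, 0.0]
force: [0.1, -0.0, -2.8]
grip_width: 15.4
```

```bash
python3 - <<'E'
from h import *
a=shot('side','s3');b=shot('scene','c3');s=read_state();print(s['tool_pos'],s['orientation'],s['force'])
ims=[]
for d in(a,b):
    x,y=proj(d,(568.6,-153.8,60)).astype(int);print(x,y,[proj(d,(568.6,-153.8,z)).round(1).tolist() for z in(25,51,60)])
    ims.append(cv2.resize(d['image'][y-30:y+36,x-33:x+33,::-1],(400,400),interpolation=2))
cv2.imwrite('pics/crop3.png',np.hstack(ims))
E
```

```text
[ 568.96998198 -151.55844861  105.64386906] [1.86534191e-01 9.82448434e-01 2.89457975e-05 2.63697388e-04] [-1.26267088 -0.81535975 -2.68582065]
334 185 [[334.5, 197.2], [334.7, 188.7], [334.7, 185.8]]
333 181 [[333.2, 191.4], [333.4, 184.3], [333.5, 181.8]]
```

View pics/crop3.png

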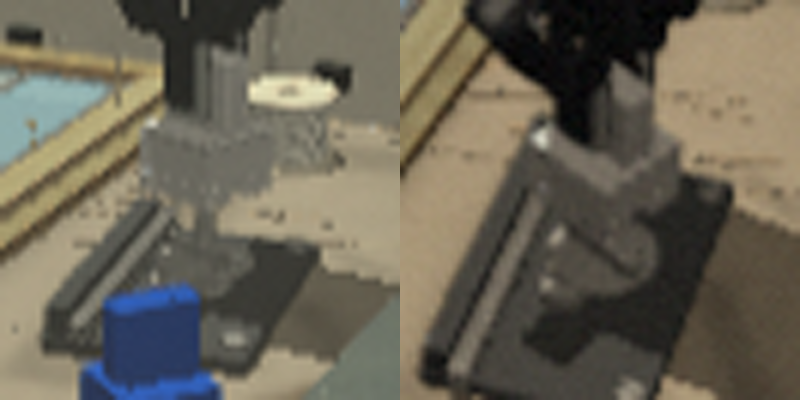

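The side and scene crops show the key upright just above the pin, with a small offset that the state confirms (y 2 mm too high). I correct it and descend in steps.

step_arm(
  motion=[
    {"xyz":[-0.0004,-0.0022,0],"turn":0},
    {"xyz":[0,0,0],"turn":0},
    {"xyz":[0,0,-0.005],"turn":0},
    {"xyz":[0,0,-0.004],"turn":0},
    {"xyz":[0,0,-0.002],"turn":0},
    {"xyz":[0,0,-0.002],"turn":0},
    {"xyz":[0,0,-0.002],"turn":0},
    {"xyz":[0,0,0],"turn":0},
  ],
)

```text
t: 6.98
tool_pos: [568.2, -153.7, 90.2]
orientation: [0.187, 0.982, 0.0, -0.0]
force: [0.3, -0.2, -3.1]
grip_width: 15.1
```

step_arm(
  motion=[
    {"xyz":[0,0,-0.002],"turn":0},
    {"xyz":[0,0,-0.002],"turn":0},
    {"xyz":[0,0,-0.0015],"turn":0},
    {"xyz":[0,0,0],"turn":0},
  ],
)

```text
t: 7.48
tool_pos: [568.2, -153.7, 84.7]
orientation: [0.187, 0.982, 0.0, -0.0]
force: [-0.2, 0.7, -2.6]
grip_width: 15.2
```

step_arm(
  motion=[
    {"xyz":[0,0,-0.0015],"turn":0},
    {"xyz":[0,0,-0.0015],"turn":0},
    {"xyz":[0,0,-0.001],"turn":0},
    {"xyz":[0,0,0],"turn":0},
  ],
)

```text
t: 7.98
tool_pos: [568.6, -153.7, 80.9]
orientation: [0.187, 0.982, 0.0, 0.0]
force: [1.7, -0.7, -2.0]
grip_width: 15.2
```

Origin is now about 36 mm up, with the pin in the bore. I continue to the tang.

step_arm(
  motion=[
    {"xyz":[0,0,-0.001],"turn":0},
    {"xyz":[0,0,-0.001],"turn":0},
    {"xyz":[0,0,-0.001],"turn":0},
    {"xyz":[0,0,-0.001],"turn":0},
    {"xyz":[0,0,0],"turn":0},
  ],
)

```text
t: 8.6
tool_pos: [568.6, -153.7, 76.9]
orientation: [0.186, 0.982, 0.0, 0.0]
force: [4.2, -0.4, -2.0]
grip_width: 15.1
```

step_arm(
  motion=[
    {"xyz":[0.0004,0,-0.001],"turn":0},
    {"xyz":[0,0,-0.001],"turn":0},
    {"xyz":[0,0,-0.001],"turn":0},
    {"xyz":[0,0,0],"turn":0},
  ],
)

```text
t: 9.1
tool_pos: [568.7, -153.7, 73.7]
orientation: [0.187, 0.982, 0.0, 0.0]
force: [2.5, -0.4, -2.2]
grip_width: 14.9
```

Origin is about 29 mm, so the slot is over the tang. On down to the flange.

step_arm(
  motion=[
    {"xyz":[0.0003,0,-0.001],"turn":0},
    {"xyz":[0,0,-0.001],"turn":0},
    {"xyz":[0,0,-0.001],"turn":0},
    {"xyz":[0,0,0],"turn":0},
  ],
)

```text
t: 9.6
tool_pos: [568.8, -153.7, 70.6]
orientation: [0.187, 0.982, 0.0, -0.0]
force: [2.6, -0.5, -2.1]
grip_width: 15.1
```

step_arm(
  motion=[
    {"xyz":[0.0002,0,-0.0005],"turn":0},
    {"xyz":[0,0,-0.0005],"turn":0},
    {"xyz":[0,0,0],"turn":0},
  ],
)

```text
t: 9.98
tool_pos: [569.0, -153.6, 69.7]
orientation: [0.187, 0.982, 0.0, -0.0]
force: [-0.1, -0.3, -0.4]
grip_width: 15.2
```

step_arm(
  motion=[
    {"xyz":[0,0,-0.0003],"turn":0},
    {"xyz":[0,0,0],"turn":0},
    {"xyz":[0,0,0],"turn":0},
  ],
)

```text
t: 10.35
tool_pos: [569.1, -153.6, 69.7]
orientation: [0.187, 0.982, 0.0, -0.0]
force: [-2.9, 0.7, 4.8]
grip_width: 15.3
```

Contact comes at TCP z 69.7, which puts the key's origin at 25.0 mm: fully home. Now the clockwise turn, easing off the x load.

step_arm(
  motion=[
    {"xyz":[-0.0002,0,0],"turn":-0.3},
    {"xyz":[0,0,0],"turn":-0.3},
    {"xyz":[0,0,0],"turn":-0.3},
    {"xyz":[0,0,0],"turn":-0.3},
    {"xyz":[0,0,0],"turn":0},
  ],
)

```text
t: 10.98
tool_pos: [569.3, -153.9, 69.7]
orientation: [0.288, 0.958, -0.0, 0.0]
force: [0.4, -1.2, 1.9]
grip_width: 15.1
```

```bash
cat > s.py <<'E'
from h import *
s=read_state();q=s['orientation'];print(s['t'],s['tool_pos'].round(2),s['force'].round(2),s['moment'].round(3),'bar',round(np.degrees(np.arctan2(q[1]**2-q[0]**2,2*q[0]*q[1]))+90,2))
E
python3 s.py
```

```text
10.975 [ 569.31 -153.9    69.71] [ 0.38 -1.24  1.91] [-0.261  0.097  0.03 ] bar 146.52
```

step_arm(
  motion=[
    {"xyz":[0,0,0],"turn":-0.4},
    {"xyz":[0,0,0],"turn":-0.4},
    {"xyz":[0,0,0],"turn":-0.4},
    {"xyz":[0,0,0],"turn":-0.4},
    {"xyz":[0,0,0],"turn":-0.4},
    {"xyz":[0,0,0],"turn":-0.4},
    {"xyz":[0,0,0],"turn":-0.4},
  ],
)

```text
t: 11.85
tool_pos: [569.1, -154.1, 69.7]
orientation: [0.512, 0.859, -0.0, 0.0]
force: [-1.4, -1.5, 2.4]
grip_width: 15.1
```

```bash
python3 s.py
```

```text
11.85 [ 569.06 -154.09   69.68] [-1.38 -1.54  2.4 ] [-0.322  0.417  0.223] bar 118.45
```

The moment of 0.22 Nm is the spindle friction, so it is turning. About 22° remain.

step_arm(
  motion=[
    {"xyz":[0,0,0],"turn":-0.4},
    {"xyz":[0,0,0],"turn":-0.4},
    {"xyz":[0,0,0],"turn":-0.4},
    {"xyz":[0,0,0],"turn":-0.3},
    {"xyz":[0,0,0],"turn":-0.2},
  ],
)

```text
t: 12.48
tool_pos: [568.9, -154.1, 69.7]
orientation: [0.633, 0.774, -0.0, 0.0]
force: [-2.1, -1.7, 4.1]
grip_width: 15.1
```

```bash
python3 s.py
```

```text
12.475 [ 568.89 -154.09   69.68] [-2.14 -1.67  4.07] [-0.406  0.8    0.191] bar 101.48
```

step_arm(
  motion=[
    {"xyz":[0,0,0],"turn":-0.15},
    {"xyz":[0,0,0],"turn":-0.15},
  ],
)

```text
t: 12.72
tool_pos: [568.9, -154.1, 69.7]
orientation: [0.653, 0.757, -0.0, 0.0]
force: [-4.1, -1.3, 4.8]
grip_width: 14.9
```

```bash
python3 s.py
```

```text
12.725 [ 568.88 -154.06   69.66] [-4.08 -1.34  4.84] [-0.485  1.013  0.225] bar 98.43
```

step_arm(
  motion=[
    {"xyz":[0.0002,0,0.0001],"turn":-0.12},
    {"xyz":[0,0,0],"turn":-0.12},
  ],
)

```text
t: 12.98
tool_pos: [568.9, -154.0, 69.6]
orientation: [0.669, 0.743, -0.0, -0.0]
force: [-3.9, -2.2, 5.5]
grip_width: 15.5
```

```bash
python3 s.py
```

```text
12.975 [ 568.89 -154.02   69.61] [-3.89 -2.19  5.54] [-0.546  1.229  0.208] bar 96.03
```

step_arm(
  motion=[
    {"xyz":[-0.0004,-0.0002,0.0001],"turn":-0.1},
    {"xyz":[0,0,0],"turn":-0.1},
  ],
)

```text
t: 13.22
tool_pos: [568.8, -154.0, 69.7]
orientation: [0.682, 0.732, -0.0, 0.0]
force: [-2.9, -1.9, 2.9]
grip_width: 15.2
```

```bash
python3 s.py
```

```text
13.225 [ 568.8  -154.02   69.68] [-2.9  -1.88  2.92] [-0.627  0.791  0.208] bar 94.04
```

step_arm(
  motion=[
    {"xyz":[0,0,0],"turn":-0.1},
    {"xyz":[0,0,0],"turn":-0.1},
  ],
)

```text
t: 13.48
tool_pos: [568.8, -153.9, 69.7]
orientation: [0.694, 0.72, -0.0, 0.0]
force: [-3.1, -2.8, 3.3]
grip_width: 15.0
```

```bash
python3 s.py
```

```text
13.475 [ 568.81 -153.93   69.71] [-3.06 -2.83  3.29] [-0.667  0.769  0.881] bar 92.08
```

The moment jumped to 0.88 Nm: the clamp is at the stop. I back off within the play, release and rise.

step_arm(
  motion=[
    {"xyz":[0,0,0],"turn":0.13},
    {"xyz":[0,0,0],"turn":0.12},
    {"xyz":[0,0,0],"turn":0},
  ],
)

```text
t: 13.85
tool_pos: [568.9, -153.6, 69.7]
orientation: [0.678, 0.735, 0.0, -0.0]
force: [-2.0, -1.5, 1.9]
grip_width: 15.4
```

```bash
python3 s.py; python3 - <<'E'
from h import *
d=dict(np.load('pics/w2.npz'))
# plate long edge near (228,107)-(278,195)is short side; long: fence side / far side from full image
for a,b,z in(((227,104),(389,7),10),((268,185),(437,93),20),((239,108),(379.5,23),10)):
    p,q=onz(d,a,z),onz(d,b,z);v=q-p;print(np.degrees(np.arctan2(v[1],v[0])),np.hypot(*v[:2]))
E
```

```text
13.85 [ 568.93 -153.64   69.69] [-2.04 -1.54  1.91] [-0.382  0.495  0.108] bar 94.62
95.83242396889297 144.87947502018358
96.17255468912431 154.47914112892622
96.33044269208209 127.33087370307055
```

step_arm(
  motion=[
    {"xyz":[0,0,0],"turn":0},
    {"xyz":[0,0,0],"turn":0},
    {"xyz":[0,0,0],"turn":0},
    {"xyz":[0,0,0],"turn":0},
    {"xyz":[0,0,0.005],"turn":0},
    {"xyz":[0,0,0.02],"turn":0},
    {"xyz":[0,0,0.03],"turn":0},
    {"xyz":[0,0,0.03],"turn":0},
    {"xyz":[0,0,0.03],"turn":0},
    {"xyz":[0,0,0],"turn":0},
    {"xyz":[0,0,0],"turn":0},
  ],
  hand=60,
)

```text
t: 15.22
tool_pos: [568.5, -153.8, 184.3]
orientation: [0.678, 0.735, -0.0, -0.0]
force: [0.4, 0.2, 0.4]
grip_width: 60.5
```

```bash
python3 s.py; python3 - <<'E'
from h import *
d=shot('wrist','w4'); shot('side','s4'); shot('scene','c4')
print([proj(d,(568.9,-153.8,z)).round(1).tolist() for z in(25,57,93)])
E
```

```text
15.225 [ 568.54 -153.77  184.35] [0.4  0.2  0.41] [-0.026 -0.01  -0.031] bar 94.6
[[320.6, 178.6], [320.6, 188.3], [320.6, 202.3]]
```

View pics/w4.png

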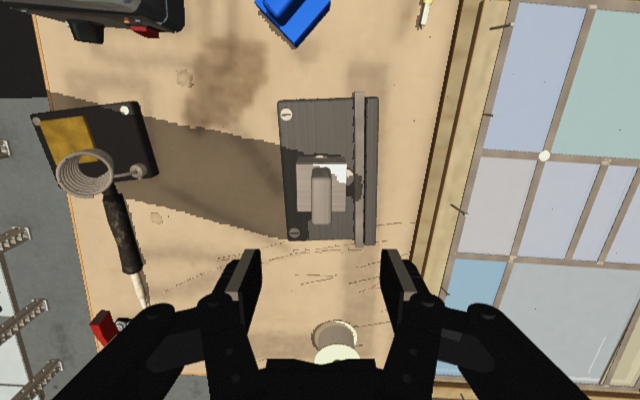

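The picture shows the released key upright at (321,190), its bar parallel to the fence and came. The lobe points at the came, and the gripper is well clear.

```bash
python3 -c "
from rig import finish_job
print(finish_job())"
```

```text
the job is handed in; nothing more can be done
None
```

The clamp key is home on the spindle, the clamp is turned clockwise to its stop, and the key was left standing and released. I handed the job in; it reports no verdict.

- **Seating:** I gripped the aluminium key, not the blue one, across its bar. It slid over the pin and tang without needing a search turn. It touched down at about 25.0 mm with the bar roughly 62° from the clamp's y, so the clamp was still open.
- **Closing:** The turning moment stayed at about 0.2 Nm, then rose to 0.88 Nm at the stop. I backed off 2.5° within the play before letting go. Contact forces stayed at about 8 N or less at every reading.
- **Last checks:** The bar is about 0.03 rad from the clamp's y, measured from the tool angle and the plate and fence edges. The final wrist picture shows the key upright with its bar parallel to the fence, the gripper well clear and the wrist force near zero.
- **Disagreement:** The camera estimates of the spindle position differed from each other by up to about 3 mm. The key went on without forcing.
- **Not checked:** I did not view the last side and scene pictures. I also did not compare the other things on the bench with where they started. No contact with them was seen or felt.

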